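Hang the side-slotted practice board on the display pin

ROBOT

A 6-joint arm with a two-finger parallel gripper is mounted at the origin on the work surface. World frame = base frame: x ahead of the robot, y to its left, z up, the work surface at z = 0. Lengths are in m, angles in rad, forces in N, time in s.
With the tool pointing down it reaches from about 0.15 to 0.775 m from the base axis. Payload 6.1 kg.
Tool frame: the origin (TCP) lies on the centre line of the jaws, within the pads' length; the fingertips stand 8 mm ahead of it and the grasp point (between the pads) lies 11 mm behind it; z points along the fingers, y is the line along which they close (so a half turn about z gives the same grasp; the last joint's range is limited). The gripper opens to 85 mm and grips with 20 to 120 N. Pads are 22 mm wide; open, the fingers measure 114 mm over their backs; the gripper's body (76 mm by 85 mm) begins 54 mm behind the grasp point. The pads swing forward as they close: fully open they stand 13 mm farther back than shut.
Start: joints at [1.17, 0.126, -0.04, 1.405, 0, 1.571], TCP at [0.205, 0.483, 0.239] pointing down, gripper open.
Joint ranges: [-2.72, 2.72], [-0.95, 1.95], [-1.27, 1.35], [-1.78, 2.02], [-1.46, 1.47], [-3.14, 3.14]. Speed limits (rad/s): [2.39, 2.39, 3.01, 3.14, 3.14, 3.14].

INTERFACE

Orientations are given as a unit quaternion [w, x, y, z].
In Python, from cell import r gives the robot as it stands.
- The arm moves only by the tool jog_arm, never from a script. Its argument "targets" is a list that holds one entry, the list of rows, each a list of 7 numbers: the shift along the tool's x, y, z in m, then the turn, a rotation vector about the tool's x, y, z in rad, then the gripper command: -1 is shut, 1 is fully open, values between are in proportion. A call has 1 to 8 rows; each row shifts and turns the commanded pose from where the row before left it, along the tool's axes as they then stand; what a row does not reach is not made up. A row lasts 1/12 s, in which the tool goes at most 41.7 mm and 7.16 degrees, less where a joint would pass 70% of its speed; a pose out of reach is approached as far as the arm can. A call with a gripper value outside its range is refused whole. The fingers move at their own pace and stop on an object; "grip_force" is the grip in N (left out, the last holds). Time passes only in rows, so rows that do not move let the fingers close. It gives the time, the measured TCP pose, the force, the opening and the grip force at its end, in the units of the state.
- r.sense(): the state, without advancing time (a new reading comes with each control period).
- r.grab_frame(name): name is "side" or "top" or "wrist"; returns a dict with "pixels" (420x560x3 uint8, blue, green, red), "K" (3x3 intrinsics, pixels), "world_to_cam" (4x4, takes a point from world to camera coordinates); the wrist camera has in their place "mount" (4x4, takes a point from camera to tool coordinates, whose origin is the TCP and whose axes are the flange's). Camera axes: x right, y up, looking along -z (the intrinsics and any distortion apply to the point x, -y, -z); pixel columns grow to the right and rows downward; lengths in m; the calibration is good to about 2 mm. A picture is of the moment at which its call begins: read the wrist's pose just before it. There is no depth.
- r.job_done(): hands the job in; it is judged then, once.
The state is a dict: "t": time; "joint_positions": joint angles; "qvel": joint speeds; "joint_efforts": joint torques, N m; "eef_pos": TCP position; "tcp_rot": TCP orientation; "force": force on the tool from outside, world axes, zero at the start; "ft_torque": the same for the moment, N m; "opening": opening from 0.0 (shut) to 1.0 (fully open); "grasp_force": force on a finger pad.
Only numpy, scipy, OpenCV 4.12 (cv2) and the standard library are available. Lean on these libraries where they do the work, as an engineer would, in place of code of your own. Each camera call takes 0.05 s, during which the arm holds its last target. There are 200 camera calls.

TASK

Three tan practice boards stand in black holders on the studio table. Take the one whose slot is open at its side edge and hang it on the stand's headed pin: slide it sideways so that the pin runs in along the slot, and let it hang there freely and level, between post and head, clear of the table. Leave the other two boards standing in their holders.

Things in the scene. Friction and masses are not known exactly. Their poses are not given: they have to be found in the camera images.
- slot_board_mid (a point): Centre of the board to hang: tan, 10 thick (x), 100 wide (y), 155 high (z up), stands 22 deep in its 28 high holder; lift straight up. Slot, 24 high, z -9.5 to +14.5, runs from the open edge y=+50 to y=-24. Its roof has a notch 8 high with sloping sides, middle y=-2, 26 wide below, 10 at its top: hung, the pin's axis lies there, 18.5 above centre. Grip the middle of the top edge, at most 35 deep. (mm)
- pin_mid (a point): Middle of the fixed stand's level steel pin, on its axis, 150 mm above the table. x: along the pin from post to head; z up. Pin 8 mm thick, 50 mm long between post (24 mm square, top 13 mm above the axis) and head (disc, 36 mm diameter, 5 mm thick, too big for the slot). It points within 35 degrees of the board's x, so the board enters from the pin's -y side, moving in +y. Base 130 x 110 x 12 mm.
- closed_board_mid (a point): Bystander: a board of the same size and colour with a slot 66 mm long and 24 mm high that is closed at both ends, in a holder like the first. Its point is its centre, half-way up; z points up, x through its thickness.
- hole_board_mid (a point): Bystander: a board of the same size and colour with one round hole 24 mm in diameter, in a holder like the first. Its point is its centre, half-way up; z points up, x through its thickness.
Things that resemble listed ones, but are neither listed nor needed, are in the scene too. What is shaped like the part that bears slot_board_mid but pink is not meant.

How it is judged:
At the end, for the whole second after the job is handed in: The slotted board hangs from the pin and is at rest: the pin passes through the inner part of its slot (within about 20 mm of the notch's middle along the slot, and up against the slot's roof or notch), the board is between post and head and upright within 15 degrees (x of pin_mid in the frame of slot_board_mid between -0.022 and 0.022 m and y of pin_mid in the frame of slot_board_mid between -0.022 and 0.018 m and z of pin_mid in the frame of slot_board_mid between 0.006 and 0.023 m and angle between slot_board_mid's own z axis and vertical below 0.26 rad and linear speed of slot_board below 0.05 m/s); the robot touches nothing.
It fails at once if one of the other two boards is shifted, lifted or knocked over (more than 40 mm or 25 degrees) (distance of any of closed_board_mid, hole_board_mid from where it was at the start of the episode above 0.04 m or angle between any of closed_board_mid, hole_board_mid's own z axis and vertical above 0.44 rad).
It also fails if it takes over 38 s, if anything falls off the work surface, if the arm or the gripper's body presses on something with over 40 N, if the wrist force passes 120 N, or if a joint passes its speed limit or range.

## Working session

There is one attempt and no reset: what is moved stays moved. The work goes in short steps, Python scripts to look and compute and a tool call to move; the robot and the scene stay as the last step left them, time stands still between calls to the robot, and variables do not carry over. Pictures are saved under pics/ and viewed, at most 10 in all, crops included, and the job is handed in when it is done.

Besides the shell and the picture viewer there is one more tool, called after "Call:" as name(argument=value, ...) on one line, values as JSON. jog_arm: Moves the arm, as the interface text tells. Its arguments: {"type":"object","properties":{"targets":{"type":"array","items":{"type":"array","items":{"type":"array","items":{"type":"number"}}}},"grip_force":{"type":"number"}},"required":["targets"]}

```bash
mkdir -p pics; ls; python3 - <<'E'
from cell import r
import cv2,numpy as np
s=r.sense();print({k:np.round(v,3).tolist() for k,v in s.items()})
for n in("side","top"):
    f=r.grab_frame(n);cv2.imwrite(f"pics/{n}0.png",f["pixels"]);print(n,f["K"].tolist(),np.round(f["world_to_cam"],4).tolist(),[k for k in f])
E
```

```text
pics
{'t': 0.0, 'joint_positions': [1.17, 0.126, -0.041, 1.405, -0.0, 1.571], 'qvel': [-0.001, 0.001, -0.0, 0.0, -0.002, -0.002], 'joint_efforts': [0.0, -43.591, 35.292, 0.017, 0.0, 0.0], 'eef_pos': [0.205, 0.483, 0.239], 'tcp_rot': [-0.0, 0.199, 0.98, -0.001], 'force': [0.287, 0.627, 0.622], 'ft_torque': [0.016, 0.023, -0.017], 'grasp_force': 0.0, 'opening': 1.003}
side [[402.70379116143357, 0.0, 278.3291582973641], [0.0, 402.70379116143357, 209.8103250114238], [0.0, 0.0, 1.0]] [[0.8303, -0.5572, -0.0123, -0.4136], [0.3084, 0.441, 0.8429, -0.2526], [-0.4642, -0.7036, 0.538, -0.6918], [0.0, 0.0, 0.0, 1.0]] ['pixels', 'K', 'world_to_cam']
top [[414.76908193461793, 0.0, 281.55727640700786], [0.0, 414.76908193461793, 211.0102054542914], [0.0, 0.0, 1.0]] [[-0.0029, -0.9999, 0.0133, -0.0488], [0.9805, -0.0003, 0.1965, -0.5217], [-0.1965, 0.0136, 0.9804, -0.8965], [0.0, 0.0, 0.0, 1.0]] ['pixels', 'K', 'world_to_cam']
```

View pics/side0.png

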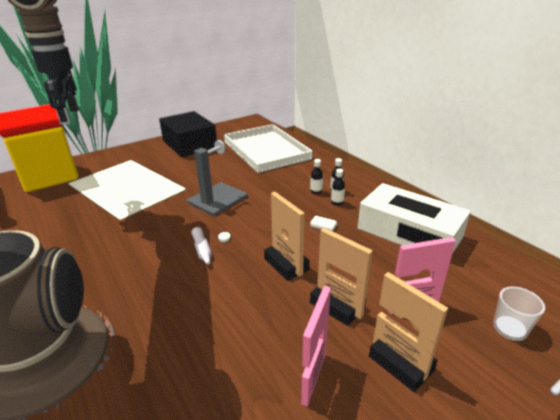

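View pics/top0.png

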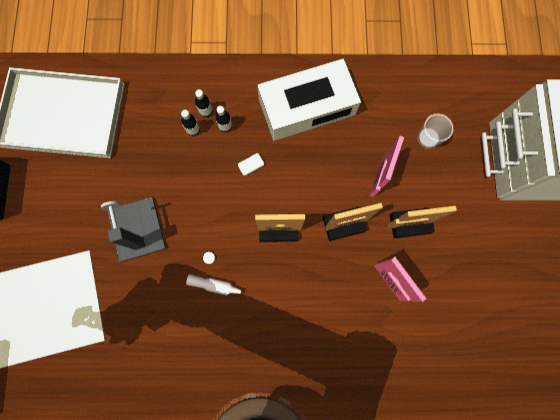

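The side view shows three tan boards at about (288,235), (343,275) and (407,330), and the stand at (215,175). The top view shows the boards at (280,225), (353,220) and (423,220), and the pin at around (112,210). I'll enlarge both.

```bash
python3 - <<'E'
import cv2
a=cv2.imread("pics/side0.png");b=cv2.imread("pics/top0.png")
cv2.imwrite("pics/s1.png",cv2.resize(a[185:395,250:450],None,fx=2.85,fy=2.85,interpolation=cv2.INTER_CUBIC)) 
t=cv2.resize(b[180:270,230:470],None,fx=3.3,fy=3.3,interpolation=cv2.INTER_CUBIC)
u=cv2.resize(b[185:270,90:180],None,fx=3.3,fy=3.3,interpolation=cv2.INTER_CUBIC)
v=cv2.resize(a[130:220,180:255],None,fx=3.3,fy=3.3,interpolation=cv2.INTER_CUBIC)
import numpy as np
c=np.zeros((600,800,3),np.uint8);c[:t.shape[0],:t.shape[1]]=t;c[300:300+u.shape[0],:u.shape[1]]=u;c[300:300+v.shape[0],400:400+v.shape[1]]=v
cv2.imwrite("pics/t1.png",c)
E
```

```text
(no output)
```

View pics/s1.png

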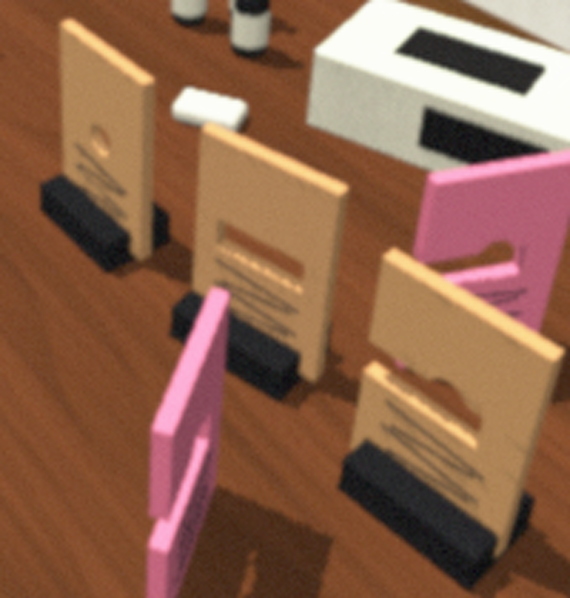

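View pics/t1.png

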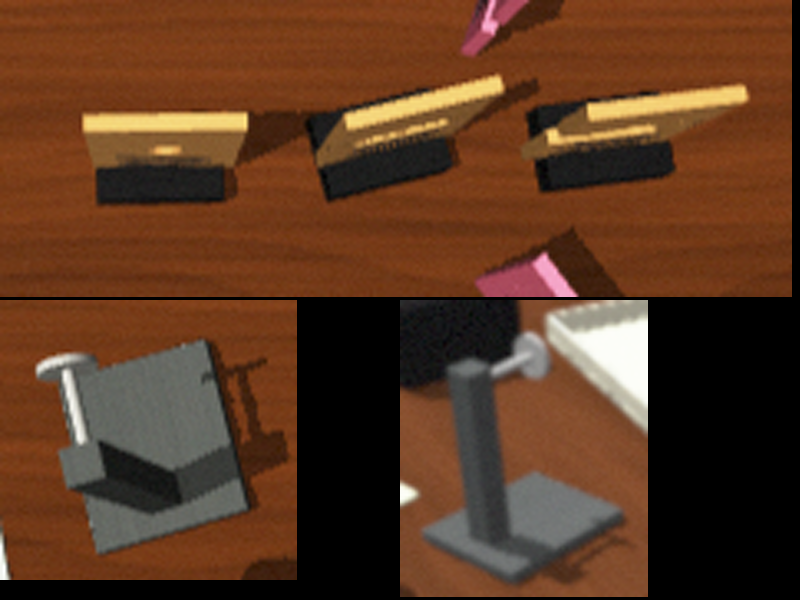

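The board to hang is the right tan one: its slot is open at the left edge, which faces +y. Next I'll compute positions.

```bash
cat > h.py <<'E'
import numpy as np,cv2
from scipy.optimize import least_squares
from scipy.spatial.transform import Rotation as R
CAL={"side":([402.704,278.329,209.81],[[0.8303,-0.5572,-0.0123,-0.4136],[0.3084,0.441,0.8429,-0.2526],[-0.4642,-0.7036,0.538,-0.6918]]),
"top":([414.769,281.557,211.01],[[-0.0029,-0.9999,0.0133,-0.0488],[0.9805,-0.0003,0.1965,-0.5217],[-0.1965,0.0136,0.9804,-0.8965]])}
def proj(n,P):
    k,T=CAL[n];T=np.array(T);c=T[:,:3]@P+T[:,3]
    return np.array([k[1]+k[0]*c[0]/-c[2],k[2]-k[0]*c[1]/-c[2]])
def atz(n,uv,z):
    return least_squares(lambda p:proj(n,np.r_[p,z])-uv,[.45,0]).x
E
python3 - <<'E'
from h import *
for n,a in {"top":[(409.1,213.6),(455.8,208.5)],"side":[(250+389/2.85,185+255/2.85),(250+555/2.85,185+355/2.85)]}.items():
    L,Rr=[atz(n,np.array(p),.161) for p in a];d=L-Rr
    print(n,"board",L,Rr,"mid",(L+Rr)/2,"w",np.linalg.norm(d),"yaw",np.degrees(np.arctan2(-d[0],d[1])))
f=lambda n,c:np.array(c)
pts={"top":[(114.2,228.3),(110.8,206)],"side":[(207.9,152.7),(217.3,147.3)]}
for n,a in pts.items():
    A,B=[atz(n,np.array(p),.15) for p in a];d=B-A;print(n,"pin",A,B,"mid",(A+B)/2,np.linalg.norm(d),"yaw",np.degrees(np.arctan2(d[1],d[0])))
# base corners top view z=.012
c=[atz("top",np.array([90+x/3.3,185+(y-300)/3.3]),.012) for x,y in[(207,341),(248,508),(98,552)]];print("base",c,np.degrees(np.arctan2(*(c[0]-c[1])[::-1])), [np.linalg.norm(c[0]-c[1]),np.linalg.norm(c[2]-c[1])])
print("post",atz("top",np.array([90+84/3.3,185+165/3.3]),.163))
# other boards tops
for n,p in dict(closed=[(345,120),(502,84)],hole=[(83,122),(247,122)]).items(): print(n,[atz("top",np.array([230+x/3.3,180+y/3.3]),.161) for x,y in p])
E
```

```text
top board [ 0.49436661 -0.30641562] [ 0.50489168 -0.40244734] mid [ 0.49962914 -0.35443148] w 0.09660677572724415 yaw 6.254649047955662
side board [ 0.49506709 -0.30662387] [ 0.50751275 -0.40287994] mid [ 0.50128992 -0.35475191] w 0.09705732863276383 yaw 7.367323327097424
top pin [0.46651072 0.28966452] [0.51252904 0.30005923] mid [0.48951988 0.29486188] 0.04717770745112017 yaw 12.728475836044618
side pin [0.47484157 0.28617237] [0.50997421 0.30289037] mid [0.49240789 0.29453137] 0.03890750540472774 yaw 25.447620417540257
base [array([0.56288313, 0.257823  ]), array([0.44157678, 0.22190844]), array([0.41077913, 0.32523459])] 16.49217662246034 [np.float64(0.12651121118724015), np.float64(0.10781831254674847)]
post [0.45103488 0.28107416]
closed [array([ 0.48874652, -0.15499651]), array([ 0.51124215, -0.25244935])]
hole [array([0.48758368, 0.00504813]), array([ 0.48753327, -0.09501375])]
```

Call:
jog_arm(targets=[[[0, 0, -0.004, 0, 0, 0.12, 1], [0, 0, -0.004, 0, 0, 0.12, 1], [0, 0, -0.004, 0, 0, 0.12, 1], [0, 0, -0.004, 0, 0, 0.12, 1], [0, 0, -0.004, 0, 0, 0.12, 1], [0, 0, -0.004, 0, 0, 0.12, 1], [0, 0, -0.004, 0, 0, 0.12, 1], [0, 0, -0.004, 0, 0, 0.12, 1]]])

```text
t: 0.77
eef_pos: [0.2047, 0.4832, 0.271]
tcp_rot: [0.0, 0.631, 0.775, -0.0]
force: [0.4, -0.7, 0.1]
opening: 1.0
grasp_force: 0.0
```

Call:
jog_arm(targets=[[[0, 0, 0, 0, 0, 0.098, 1], [-0.036, 0.0083, 0, 0, 0, 0, 1], [-0.036, 0.0083, 0, 0, 0, 0, 1], [-0.036, 0.0083, 0, 0, 0, 0, 1], [-0.036, 0.0083, 0, 0, 0, 0, 1], [-0.036, 0.0083, 0, 0, 0, 0, 1], [-0.036, 0.0083, 0, 0, 0, 0, 1], [-0.036, 0.0083, 0, 0, 0, 0, 1]]])

```text
t: 1.43
eef_pos: [0.2906, 0.2377, 0.271]
tcp_rot: [0.0, 0.666, 0.746, -0.0]
force: [1.1, 0.3, -0.1]
opening: 0.999
grasp_force: 0.0
```

Call:
jog_arm(targets=[[[-0.036, 0.0083, 0, 0, 0, 0, 1], [-0.036, 0.0083, 0, 0, 0, 0, 1], [-0.036, 0.0083, 0, 0, 0, 0, 1], [-0.036, 0.0083, 0, 0, 0, 0, 1], [-0.036, 0.0083, 0, 0, 0, 0, 1], [-0.036, 0.0083, 0, 0, 0, 0, 1], [-0.036, 0.0083, 0, 0, 0, 0, 1], [-0.036, 0.0083, 0, 0, 0, 0, 1]]])

```text
t: 2.1
eef_pos: [0.3888, -0.0413, 0.2712]
tcp_rot: [0.0, 0.667, 0.745, 0.0]
force: [0.8, -0.3, 0.0]
opening: 0.999
grasp_force: 0.0
```

Call:
jog_arm(targets=[[[-0.036, 0.0083, 0, 0, 0, 0, 1], [-0.036, 0.0083, 0, 0, 0, 0, 1], [-0.036, 0.0083, 0, 0, 0, 0, 1], [-0.036, 0.0083, 0, 0, 0, 0, 1], [-0.036, 0.0083, 0, 0, 0, 0, 1], [-0.036, 0.0083, 0, 0, 0, 0, 1], [-0.036, 0.0083, 0, 0, 0, 0, 1], [-0.036, 0.0083, 0, 0, 0, 0, 1]]])

```text
t: 2.77
eef_pos: [0.4871, -0.32, 0.2708]
tcp_rot: [-0.0, 0.667, 0.745, 0.0]
force: [1.1, -0.7, 0.2]
opening: 1.002
grasp_force: 0.0
```

```bash
python3 - <<'E'
from cell import r
import cv2,numpy as np
s=r.sense();f=r.grab_frame("wrist");cv2.imwrite("pics/w1.png",f["pixels"])
print(s["eef_pos"],s["tcp_rot"],f["K"].tolist(),f["mount"].tolist())
np.savez("w1.npz",K=f["K"],M=f["mount"],p=s["eef_pos"],q=s["tcp_rot"])
E
```

```text
[ 0.48714329 -0.3199603   0.27077077] [-3.49367089e-04  6.66587977e-01  7.45426285e-01  9.83332140e-06] [[341.5097869778052, 0.0, 276.558919509943], [0.0, 341.5097869778052, 209.38532130153726], [0.0, 0.0, 1.0]] [[-0.00043279061489465414, 0.9490073579353518, 0.31525362373309246, 0.08109081821915903], [0.9999990842060773, 0.0008149692552864169, -0.0010804684722634749, 0.000420054208823184], [-0.0012822945411553213, 0.3152528674091253, -0.9490068415512262, -0.13369909103165728], [0.0, 0.0, 0.0, 1.0]]
```

View pics/w1.png

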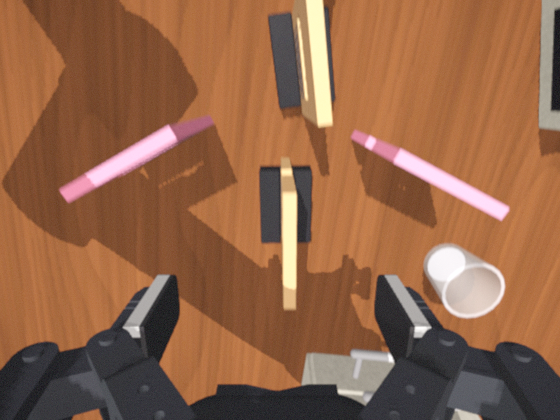

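The wrist view shows the target board's top edge running from about (288,182) to (290,308), with the slot's lower lip showing at (286,165). It is nearly parallel to the image column, so the yaw is right.

```bash
cat >> h.py <<'E'
def watz(d,uv,z):
    K,M=d["K"],d["M"];q=np.array(d["q"]);Rt=R.from_quat(q[[1,2,3,0]]).as_matrix()
    v=np.array([(uv[0]-K[0,2])/K[0,0],-(uv[1]-K[1,2])/K[1,1],-1.])
    o=Rt@M[:3,3]+d["p"];w=Rt@M[:3,:3]@v
    return (o+w*(z-o[2])/w[2]),Rt
E
python3 - <<'E'
from h import *
d=np.load("w1.npz")
N,Rt=watz(d,(289.5,308),.161);F,_=watz(d,(288.5,182),.161)
print(N,F,np.linalg.norm(F-N),np.degrees(np.arctan2(-(F-N)[0],(F-N)[1])))
m=N+(F-N)/np.linalg.norm(F-N)*.05
print(m,Rt.T@(np.r_[m[:2],.139]-d["p"]))
E
```

```text
[ 0.50801418 -0.40421475  0.161     ] [ 0.49410038 -0.29766957  0.161     ] 0.1074498427612904 7.440185122627437
[ 0.50153963 -0.35463572  0.161     ] [-0.03613286  0.0105062   0.13174677]
```

Call:
jog_arm(targets=[[[-0.018, 0.005, 0.01, 0, 0, -0.012, 0.2], [-0.018, 0.0055, 0.01, 0, 0, 0, 0.2], [0, 0, 0.02, 0, 0, 0, 0.2], [0, 0, 0.025, 0, 0, 0, 0.2], [0, 0, 0.025, 0, 0, 0, 0.2], [0, 0, 0.022, 0, 0, 0, 0.2], [0, 0, 0.015, 0, 0, 0, 0.2], [0, 0, 0.005, 0, 0, 0, 0.2]]])

```text
t: 3.48
eef_pos: [0.5002, -0.3514, 0.1357]
tcp_rot: [-0.003, 0.662, 0.75, -0.0]
force: [-0.4, -0.2, -0.2]
opening: 0.6
grasp_force: 0.0
```

Call:
jog_arm(targets=[[[0, 0, 0, 0, 0, 0, -1], [0, 0, 0, 0, 0, 0, -1], [0, 0, 0, 0, 0, 0, -1], [0, 0, 0, 0, 0, 0, -1], [0, 0, 0, 0, 0, 0, -1], [0, 0, 0, 0, 0, 0, -1], [0, 0, 0, 0, 0, 0, -1], [0, 0, 0, 0, 0, 0, -1]]], grip_force=50)

```text
t: 4.15
eef_pos: [0.5023, -0.3531, 0.1409]
tcp_rot: [0.001, 0.662, 0.75, 0.0]
force: [-1.2, 0.2, 5.9]
opening: 0.109
grasp_force: 50.6
```

Call:
jog_arm(targets=[[[0, 0, -0.008, 0, 0, 0, -1], [0, 0, -0.015, 0, 0, 0, -1], [0, 0, -0.025, 0, 0, 0, -1], [0, 0, -0.032, 0, 0, 0, -1], [0, 0, -0.034, 0, 0, 0, -1], [0, 0, -0.034, 0, 0, 0, -1], [0, 0, -0.032, 0, 0, 0, -1], [0, 0, -0.02, 0, 0, 0, -1]]])

```text
t: 4.82
eef_pos: [0.5017, -0.3525, 0.3432]
tcp_rot: [0.002, 0.662, 0.75, 0.0]
force: [-0.4, -0.4, -1.8]
opening: 0.106
grasp_force: 49.5
```

```bash
python3 - <<'E'
from cell import r
import cv2,numpy as np
s=r.sense();print(np.round(s["eef_pos"],4),np.round(s["tcp_rot"],4),s["force"],s["opening"])
f=r.grab_frame("side");cv2.imwrite("pics/s2.png",f["pixels"])
E
```

```text
[ 0.5017 -0.3525  0.3432] [1.700e-03 6.619e-01 7.496e-01 3.000e-04] [-0.41472529 -0.35787951 -1.81328447] 0.10599226893038866
```

View pics/s2.png

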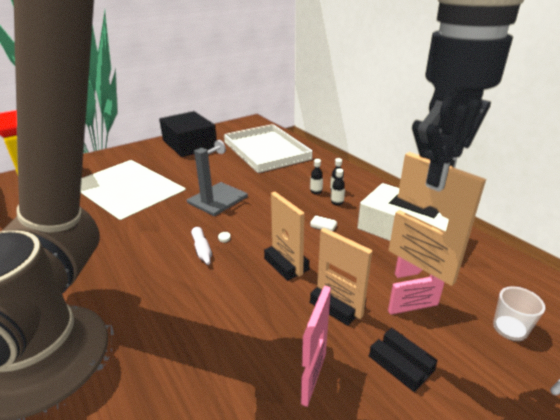

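The board is lifted level and the other two are untouched. Next I'll carry it over to the -y side of the pin.

Call:
jog_arm(targets=[[[0, 0, 0, 0, 0, -0.055, -1], [0, 0, 0, 0, 0, -0.055, -1], [0.01, 0.003, 0, 0, 0, -0.054, -1], [0.022, 0.007, 0, 0, 0, 0, -1], [0.034, 0.0107, 0, 0, 0, 0, -1], [0.034, 0.0107, 0, 0, 0, 0, -1], [0.034, 0.0107, 0, 0, 0, 0, -1], [0.034, 0.0107, 0, 0, 0, 0, -1]]])

```text
t: 5.53
eef_pos: [0.5047, -0.175, 0.3389]
tcp_rot: [-0.0, 0.599, 0.801, 0.0]
force: [0.4, 0.4, -0.4]
opening: 0.104
grasp_force: 49.5
```

Call:
jog_arm(targets=[[[0.034, 0.0107, 0, 0, 0, 0, -1], [0.034, 0.0107, 0, 0, 0, 0, -1], [0.034, 0.0107, 0, 0, 0, 0, -1], [0.034, 0.0107, 0, 0, 0, 0, -1], [0.034, 0.0107, 0, 0, 0, 0, -1], [0.034, 0.0107, 0, 0, 0, 0, -1], [0.034, 0.0107, 0, 0, 0, 0, -1], [0.034, 0.0107, 0, 0, 0, 0, -1]]])

```text
t: 6.2
eef_pos: [0.5094, 0.1103, 0.3391]
tcp_rot: [-0.0, 0.598, 0.801, -0.0]
force: [1.7, 0.6, -1.6]
opening: 0.105
grasp_force: 49.5
```

Call:
jog_arm(targets=[[[0.034, 0.0107, 0, 0, 0, 0, -1], [0.03, 0.009, 0, 0, 0, 0, -1], [0.025, 0.008, 0, 0, 0, 0, -1], [0.014, 0.004, 0, 0, 0, 0, -1], [0, 0, 0, 0, 0, 0, -1], [0, 0, 0, 0, 0, 0, -1]]])

```text
t: 6.7
eef_pos: [0.511, 0.2166, 0.3388]
tcp_rot: [-0.0, 0.598, 0.802, -0.001]
force: [0.4, 0.1, -2.1]
opening: 0.109
grasp_force: 49.4
```

```bash
python3 - <<'E'
from cell import r
import cv2,numpy as np
s=r.sense();print(np.round(s["eef_pos"],4),np.round(s["tcp_rot"],4),s["force"],s["opening"])
f=r.grab_frame("wrist");cv2.imwrite("pics/w2.png",f["pixels"])
np.savez("w2.npz",K=f["K"],M=f["mount"],p=s["eef_pos"],q=s["tcp_rot"])
E
```

```text
[0.511  0.2166 0.3388] [-1.000e-04  5.978e-01  8.017e-01 -7.000e-04] [ 0.35189933  0.1259064  -2.11262462] 0.10938774880363718
```

View pics/w2.png

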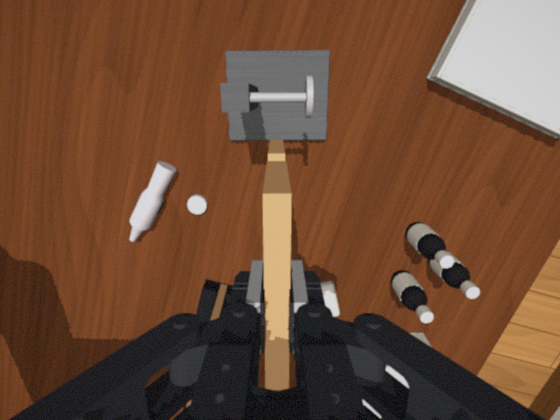

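The pin runs from (250,97) to (306,97), horizontal in the image and centred on the board at column 277. So it is aligned in yaw and along the pin.

```bash
python3 - <<'E'
from h import *
d=np.load("w2.npz")
P,Rt=watz(d,(278,97),.15)
print(P,"tool",Rt.T@(P-d["p"]))
B,_=watz(d,(277,192),d["p"][2]+.02);print("board +y top corner in tool",Rt.T@(B-d["p"]))
for c in [(273,158),(277,142)]:
  for z in (-.0574+.0145,-.0574-.0095,-.0574-.0775):
    B,_=watz(d,c,d["p"][2]+z);print(c,z,Rt.T@(B-d["p"]))
E
```

```text
[0.48997625 0.29370175 0.15      ] tool [0.0800391  0.00212585 0.18874796]
board +y top corner in tool [ 0.04954779  0.00070612 -0.02003288]
(273, 158) -0.0429 [ 0.05041677 -0.00121211  0.04286883]
(273, 158) -0.0669 [ 0.04625694 -0.00143436  0.0668718 ]
(273, 158) -0.1349 [ 0.03447077 -0.00206406  0.13488021]
(277, 142) -0.0429 [0.05862681 0.00086363 0.04286112]
(277, 142) -0.0669 [0.05558307 0.00092356 0.06686304]
(277, 142) -0.1349 [0.04695914 0.00109336 0.13486848]
```

Call:
jog_arm(targets=[[[0, 0.0015, 0.01, 0, 0, 0, -1], [0, 0, 0.02, 0, 0, 0, -1], [0, 0, 0.025, 0, 0, 0, -1], [0, 0, 0.025, 0, 0, 0, -1], [0, 0, 0.025, 0, 0, 0, -1], [0, 0, 0.018, 0, 0, 0, -1], [0, 0, 0.01, 0, 0, 0, -1], [0, 0, 0, 0, 0, 0, -1]]])

```text
t: 7.42
eef_pos: [0.5115, 0.2151, 0.2036]
tcp_rot: [-0.001, 0.599, 0.801, -0.002]
force: [-0.2, -0.1, -1.9]
opening: 0.108
grasp_force: 49.4
```

```bash
python3 - <<'E'
from cell import r
import cv2,numpy as np
s=r.sense();print(np.round(s["eef_pos"],4),s["force"])
f=r.grab_frame("side")["pixels"];cv2.imwrite("pics/s3.png",cv2.resize(f[90:230,170:330],None,fx=4,fy=4,interpolation=cv2.INTER_CUBIC))
E
```

```text
[0.5115 0.2151 0.2036] [-0.24326072 -0.10373793 -1.9430297 ]
```

View pics/s3.png

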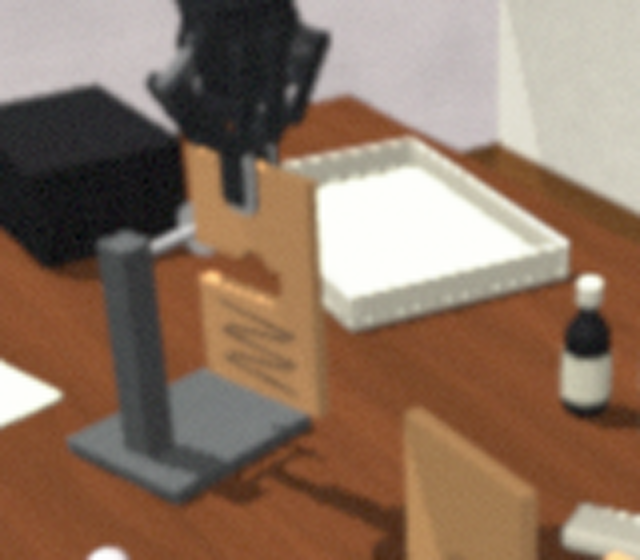

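```bash
python3 - <<'E'
from h import *
z=lambda P:np.round((proj("side",np.array(P))-[170,90])*4,0)
a=np.radians(16.5);ex=np.array([np.cos(a),np.sin(a),0]);ey=np.array([-np.sin(a),np.cos(a),0])
pin=np.array([.490,.2937,.15]);print("pin post/mid/head",z(pin-.025*ex),z(pin),z(pin+.025*ex))
c=np.array([.5115,.2151,.2036-.0574])
for n,y,zz in[("topL",50,77.5),("topR",-50,77.5),("roofL",50,14.5),("lipL",50,-9.5),("lipin",-24,-9.5),("botR",-50,-77.5),("notch",-2,22.5)]:
  print(n,[z(c+ey*y/1e3+[0,0,zz/1e3]+ex*s*.005) for s in(-1,1)])
E
```

```text
pin post/mid/head [139. 254.] [168. 241.] [196. 229.]
topL [array([183., 147.]), array([195., 142.])]
topR [array([301., 185.]), array([313., 180.])]
roofL [array([192., 242.]), array([204., 237.])]
lipL [array([196., 276.]), array([207., 271.])]
lipin [array([279., 308.]), array([290., 303.])]
botR [array([315., 417.]), array([326., 411.])]
notch [array([249., 251.]), array([261., 246.])]
```

The projections agree with the picture: the slot is level with the pin. I'll slide it in.

Call:
jog_arm(targets=[[[0.006, 0.001, 0, 0, 0, 0, -1], [0.012, 0, 0, 0, 0, 0, -1], [0.014, 0, 0, 0, 0, 0, -1], [0.014, 0, 0, 0, 0, 0, -1], [0.014, 0, 0, 0, 0, 0, -1], [0.014, 0, 0, 0, 0, 0, -1], [0.009, 0, 0, 0, 0, 0, -1], [0, 0, 0, 0, 0, 0, -1]]])

```text
t: 8.13
eef_pos: [0.4892, 0.299, 0.2062]
tcp_rot: [-0.0, 0.597, 0.802, 0.0]
force: [-0.5, -0.4, -1.0]
opening: 0.107
grasp_force: 49.4
```

```bash
python3 - <<'E'
from cell import r
import cv2,numpy as np
s=r.sense();print(np.round(s["eef_pos"],4),s["force"])
f=r.grab_frame("side")["pixels"];cv2.imwrite("pics/s4.png",cv2.resize(f[90:230,170:330],None,fx=4,fy=4,interpolation=cv2.INTER_CUBIC))
E
```

```text
[0.4892 0.299  0.2062] [-0.476976   -0.42626014 -0.9665556 ]
```

View pics/s4.png

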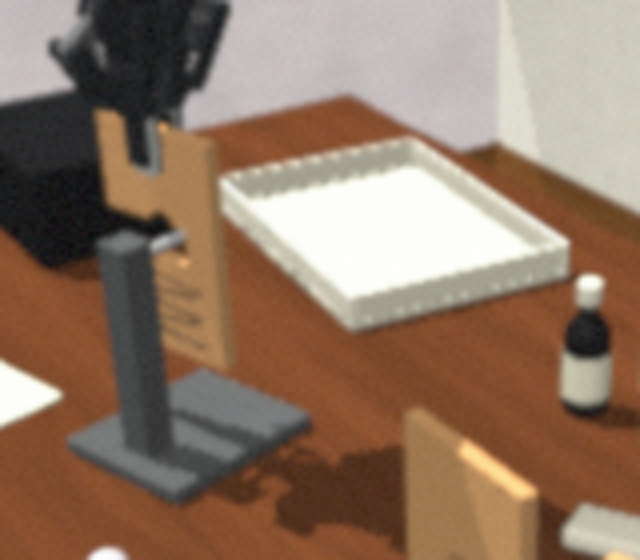

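The pin sits inside the slot under the notch. I'll lower the board until it rests.

Call:
jog_arm(targets=[[[-0.001, 0, 0.002, 0, 0, 0, -1], [-0.001, 0, 0.003, 0, 0, 0, -1], [0, 0, 0.004, 0, 0, 0, -1], [0, 0, 0.003, 0, 0, 0, -1], [0, 0, 0.002, 0, 0, 0, -1], [0, 0, 0.001, 0, 0, 0, -1], [0, 0, 0, 0, 0, 0, -1]]])

```text
t: 8.77
eef_pos: [0.4905, 0.2944, 0.1909]
tcp_rot: [-0.0, 0.599, 0.801, -0.0]
force: [-0.6, -0.1, -1.6]
opening: 0.111
grasp_force: 49.5
```

Call:
jog_arm(targets=[[[0, 0, 0.001, 0, 0, 0, -1], [0, 0, 0.0005, 0, 0, 0, -1], [0, 0, 0, 0, 0, 0, -1], [0, 0, 0, 0, 0, 0, -1]]])

```text
t: 9.1
eef_pos: [0.4906, 0.2947, 0.1899]
tcp_rot: [0.0, 0.598, 0.801, 0.0]
force: [0.6, -1.2, -1.7]
opening: 0.103
grasp_force: 49.5
```

Call:
jog_arm(targets=[[[0, 0, 0.0005, 0, 0, 0, -1], [0, 0, 0.0005, 0, 0, 0, -1], [0, 0, 0, 0, 0, 0, -1], [0, 0, 0, 0, 0, 0, -1]]])

```text
t: 9.43
eef_pos: [0.4906, 0.2948, 0.1889]
tcp_rot: [0.0, 0.598, 0.801, 0.0]
force: [0.0, 0.2, -2.2]
opening: 0.109
grasp_force: 49.6
```

Call:
jog_arm(targets=[[[0, 0, 0.0005, 0, 0, 0, -1], [0, 0, 0.0005, 0, 0, 0, -1], [0, 0, 0, 0, 0, 0, -1], [0, 0, 0, 0, 0, 0, -1]]])

```text
t: 9.77
eef_pos: [0.4907, 0.2948, 0.1886]
tcp_rot: [0.0, 0.598, 0.801, 0.001]
force: [-1.8, -1.2, 5.6]
opening: 0.107
grasp_force: 50.5
```

Contact came at the expected height, so I'll release slowly and retreat upward.

Call:
jog_arm(targets=[[[0, 0, 0, 0, 0, 0, -0.7], [0, 0, 0, 0, 0, 0, -0.6], [0, 0, 0, 0, 0, 0, -0.4], [0, 0, 0, 0, 0, 0, -0.1], [0, 0, 0, 0, 0, 0, 0.1], [0, 0, 0, 0, 0, 0, 0.1], [0, 0, 0, 0, 0, 0, 0.1], [0, 0, 0, 0, 0, 0, 0.1]]], grip_force=20)

```text
t: 10.43
eef_pos: [0.4906, 0.2947, 0.1877]
tcp_rot: [0.0, 0.598, 0.801, -0.0]
force: [-0.9, 1.0, 0.5]
opening: 0.55
grasp_force: 0.0
```

Call:
jog_arm(targets=[[[0, 0, -0.01, 0, 0, 0, 0.1], [0, 0, -0.02, 0, 0, 0, 0.1], [0, 0, -0.03, 0, 0, 0, 0.1], [0, 0, -0.03, 0, 0, 0, 0.1], [0, 0, -0.03, 0, 0, 0, 0.1], [0, 0, -0.02, 0, 0, 0, 0.1], [0, 0, 0, 0, 0, 0, 0.1], [0, 0, 0, 0, 0, 0, 0.1]]])

```text
t: 11.1
eef_pos: [0.4911, 0.295, 0.3297]
tcp_rot: [0.001, 0.598, 0.801, 0.002]
force: [0.9, -0.4, -0.8]
opening: 0.551
grasp_force: 0.0
```

```bash
python3 - <<'E'
from cell import r
import cv2,numpy as np
s=r.sense();print(np.round(s["eef_pos"],4),s["force"],s["t"])
f=r.grab_frame("side")["pixels"];cv2.imwrite("pics/s5.png",f[90:400,100:500])
E
```

```text
[0.4911 0.295  0.3297] [ 0.94459908 -0.43392516 -0.82160859] 11.1
```

View pics/s5.png

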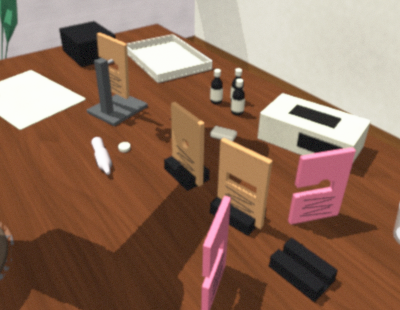

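The board hangs level behind the post at (113,65) in the crop, and the other boards are still standing. I'll let it settle before handing in.

Call:
jog_arm(targets=[[[0, 0, 0, 0, 0, 0, 0.1], [0, 0, 0, 0, 0, 0, 0.1], [0, 0, 0, 0, 0, 0, 0.1], [0, 0, 0, 0, 0, 0, 0.1], [0, 0, 0, 0, 0, 0, 0.1], [0, 0, 0, 0, 0, 0, 0.1], [0, 0, 0, 0, 0, 0, 0.1], [0, 0, 0, 0, 0, 0, 0.1]]])

```text
t: 11.82
eef_pos: [0.4905, 0.2947, 0.3278]
tcp_rot: [-0.0, 0.598, 0.801, -0.0]
force: [0.1, 0.0, -0.3]
opening: 0.551
grasp_force: 0.0
```

Call:
jog_arm(targets=[[[0, 0, 0, 0, 0, 0, 0.1], [0, 0, 0, 0, 0, 0, 0.1], [0, 0, 0, 0, 0, 0, 0.1], [0, 0, 0, 0, 0, 0, 0.1], [0, 0, 0, 0, 0, 0, 0.1], [0, 0, 0, 0, 0, 0, 0.1], [0, 0, 0, 0, 0, 0, 0.1], [0, 0, 0, 0, 0, 0, 0.1]]])

```text
t: 12.48
eef_pos: [0.4906, 0.2947, 0.3278]
tcp_rot: [-0.0, 0.598, 0.801, -0.0]
force: [0.4, 0.1, 0.2]
opening: 0.551
grasp_force: 0.0
```

```bash
python3 -c "
from cell import r
print(r.job_done())"
```

```text
the job is handed in; nothing more can be done
None
```

The open-slot board hung freely and level on the pin in the last camera view, with the other two boards still in their holders, and I handed the job in at about 12.5 s (the hand-in returned no verdict).

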